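# Set the stroke stop of the snap press

## Robot

A 6-joint arm with a two-finger parallel gripper is mounted at the origin on the work surface. World frame = base frame: x ahead of the robot, y to its left, z up, the work surface at z = 0. Lengths are in m, angles in rad, forces in N, time in s.
With the tool pointing down it reaches from about 0.275 to 0.75 m from the base axis. Payload 10.2 kg.
Tool frame: the origin (TCP) lies midway between the tips of the shut fingers; the grasp point (between the pads) lies 19 mm behind it (env.hold_point_z is the distance from the TCP to the grasp point, in m); x points along the fingers, z is the direction in which the jaws open and shut, and the axes are right-handed (so a half turn about x gives the same grasp; the last joint's range is limited). The gripper opens to 85 mm and grips with 20 to 120 N. Pads are 22 mm wide; open, the fingers measure 114 mm over their backs; the gripper's body (76 mm by 85 mm) begins 54 mm behind the grasp point. The pads swing forward as they close: fully open they stand 13 mm farther back than shut.
Start: joints at [-1.4, 0.313, 1.498, -0, 1.331, -0.223], TCP at [0.201, -0.485, 0.198] pointing down, gripper open.
Joint ranges: [-2.94, 2.94], [-0.97, 2.17], [0.19, 2.56], [-1.23, 4.37], [0.02, 3.11], [-2.88, 2.88]. Speed limits (rad/s): [2.39, 2.39, 3.01, 3.14, 3.14, 3.14].

## Interface

Orientations are given as a unit quaternion [x, y, z, w].
In Python, from bench import env, kinematics, monitor, eyes, job gives the robot as it stands. The module is installed in compiled form; this text tells all that it offers. Calls block until the motion is done:
- env.reach(position, orientation): joint-space move of the TCP to a pose.
- env.movel(position, velocity=0.15, frame=None, guard=None): straight line of the TCP; frame=None keeps the orientation; velocity is the mean speed in m/s. With guard (N) it stops when the force on the tool has changed by that much, and returns True; else False.
- env.set_joints(angles): joint-space move.
- env.release() and env.close_gripper(effort=None): open the fingers fully, or close them until they stop; effort is the grip in N (None keeps the last).
- env.hold(seconds).
- kinematics.ik(position, orientation): joint angles nearest the present ones, or None.
- monitor.sense(): the state.
- eyes.grab_frame(name): name is "scene" or "top" or "wrist"; returns a dict with "frame" (384x512x3 uint8, red, green, blue), "mtx" (3x3 intrinsics, pixels), "view" (4x4, takes a point from world to camera coordinates). Camera axes: x right, y down, z forward; pixel columns grow to the right and rows downward; lengths in m; the calibration is good to about 2 mm. A picture is of the moment at which its call begins. There is no depth.
A pose or a line that the arm cannot do raises env.MotionError and nothing moves.
- job.hand_in(): hands the job in, once; it reports no verdict.
The state is a dict: "clock": time; "joints": joint angles; "qvel": joint speeds; "joint_efforts": joint torques, N m; "position": TCP position; "ee_rot": TCP orientation; "contact_force": force on the tool from outside, world axes, zero at the start; "ft_torque": the same for the moment, N m; "finger_gap": opening from 0.0 (shut) to 1.0 (fully open).
Only numpy, scipy, OpenCV 4.12 (cv2) and the standard library are available. Lean on these libraries where they do the work, as an engineer would, in place of code of your own. Each camera call takes 0.05 s, during which the arm holds its last target.

## Task

Before anything touches the snap press's knurled stop nut, shut off its air by turning the ball valve's handle clockwise until it stands square across the pipe. Then screw the stop nut down until it bottoms on the collar below it, back it off a quarter turn, and finish with the gripper still holding the nut so that it cannot creep while I do up the locknut. Leave the other things on the counter where they are.

Things in the scene. Friction and masses are not known exactly. Their poses are not given: they have to be found in the camera images.
- valve_handle (a joint): Angle (rad) of the ball valve's lever about its upright stem: 0 = open, lever in line with the pipe; 1.571 = shut, lever square across the pipe on the robot's side, at its end stop. It grows as the lever turns clockwise seen from above, needs about 0.25 N m (3 N at the grip point) and stays where it is left.
- valve_stem (a point): Point on the brass ball valve's upright turning axis, at the height of the lever's sleeve. Axes turn with the air unit: x and y level, z up; the open lever points along -y, the shut one along -x.
- air_unit: Fixed air unit; origin on the counter under the valve stem. A level 21 mm steel pipe along y, its top 86 mm above the counter, from y = -125 to 137 mm, both ends bent down into the counter. The ball valve is at y = 0; a filter-regulator (42 mm block, 36 mm clear bowl, round 34 mm knob with its top at 110 mm) at y = 88 mm, its gauge on the -x side.
- handle_grip (a point): Centre of the grip part of the lever's black sleeve, 85 mm from the turning axis. The sleeve is 18 mm wide, 10 mm high and 76 mm long (37 to 113 mm from the axis), level, at 132 mm above the counter; nothing is below it for 40 mm. Its y axis points from here back to the stem.
- nut_center (a point): Centre (on the axis, half-way up) of the knurled steel stop nut: 40 mm diameter, 24 mm high, axis upright, a dark slit down one side that turns with it. It is on a 16 mm threaded rod on top of the snap press, 209 mm above the counter when bottomed. z is up.
- press: Fixed snap press; origin on the counter under the ram and nut axis, throat towards -x. On its grey frame is a 66 mm square aluminium cylinder with its top 175 mm above the counter; on that a collar, 28 mm diameter, 22 mm high, on which the nut bottoms; through it the threaded rod, which with its locknut (24 mm across, fixed, at 230 to 237 mm) ends at 241 mm.
- nut_turn (a joint): Angle (rad) by which the stop nut is unscrewed: 0 = bottomed hard on the collar (end stop), grows anticlockwise seen from above. Right-hand thread: clockwise from above screws it down, 2 mm a turn. It starts between 2.4 and 4.2; its end of travel upwards is at 6.2. It turns with about 0.06 N m and stays where it is left.
- stop_nut: The same nut as a solid; origin at the centre of its underside, 12 mm below nut_center; turns with the nut, its slit is along -x.
- spanner: Open-ended spanner, 150 mm long, lying in front of the press; leave alone. Origin under its middle.
- oiler: Small bottle, 36 mm diameter, 110 mm high, standing near the press; leave alone. Origin at the centre of its foot.
- drawer: Green open drawer of clips, 100 x 85 x 45 mm, behind the press; leave alone. Origin under its centre.
- carton: Closed cardboard box, 80 x 110 x 60 mm, behind the air valve; leave alone. Origin under its centre.
- dish: Steel dish of snap caps, 68 mm diameter, 24 mm high, in front of the regulator; leave alone. Origin under its centre.
- trim_fork: Trim-removal fork with black handle, 210 mm long, 14 mm high, lying at the middle of the counter; leave alone. Origin under its middle.
- die_block: Wooden block with steel dies, 90 x 130 x 56 mm, on the right; leave alone. Origin under its centre.
- card_reader: Grey card reader, 160 x 75 x 33 mm, on the left; leave alone. Origin under its centre.
Not all that is in view belongs to the job. Of the things that look like the press, the smaller one is meant.

How it is judged:
On the way, in this order (a step that is already met when the one before it is completed fails the run):
1. the air is shut off: the lever stands across the pipe (value of joint valve_handle above 1.45 rad), for 0.2 s.
2. the stop nut is bottomed on the collar (value of joint nut_turn below 0.08 rad), for 0.2 s.
At the end, for the whole second after the job is handed in: The lever is within 0.12 rad of shut; the nut stands a quarter turn (1.571 rad, within 0.3) off its bottom and does not turn; the fingers grip it with more than 3 N, the grasp point within 25 mm of its centre (value of joint valve_handle above 1.45 rad and value of joint nut_turn between 1.2708 and 1.8708 rad and contact force between the fingers and stop_nut above 3 N and distance between the grasp point and nut_center below 0.025 m and velocity of joint nut_turn between -0.1 and 0.1 rad/s); the arm keeps its last pose, push and grip.
It fails at once if the stop nut is handled while the air is on (contact force between the arm and stop_nut above 1 N and value of joint valve_handle below 1.45 rad).
It fails at once if the stop nut is handled by the fingers while the air is on (contact force between the fingers and stop_nut above 1 N and value of joint valve_handle below 1.45 rad).
It fails at once if another thing on the counter is moved by more than 30 mm (distance of any of spanner, oiler, drawer, carton, dish, trim_fork, die_block, card_reader from where it was at the start of the episode above 0.03 m).
It also fails if it takes over 72 s, if anything falls off the work surface, if the arm or the gripper's body presses on something with over 40 N, if the wrist force passes 120 N, or if a joint passes its speed limit or range.

## Working session

There is one attempt and no reset: what is moved stays moved. The work goes in short steps, each a Python script; the robot and the scene stay as the last script left them, time stands still between calls to the robot, and variables do not carry over. Pictures are saved under pics/ and viewed, and the job is handed in when it is done.

```bash
mkdir -p pics; ls; python3 - <<'E'
from bench import env, kinematics, monitor, eyes, job
import cv2, numpy as np
for n in ["scene","top","wrist"]:
    d=eyes.grab_frame(n); cv2.imwrite(f"pics/a_{n}.png",d["frame"][:,:,::-1])
    R=d["view"][:3,:3];print(n,d["mtx"].round(1).tolist(),(-R.T@d["view"][:3,3]).round(3),R[2].round(3))
s=monitor.sense();print(s, env.hold_point_z)
E
```

```text
pics
scene [[357.2, 0.0, 261.3], [0.0, 357.2, 192.5], [0.0, 0.0, 1.0]] [1.259 0.614 0.802] [-0.658 -0.516 -0.548]
top [[440.0, 0.0, 249.1], [0.0, 440.0, 193.3], [0.0, 0.0, 1.0]] [ 0.348 -0.     1.498] [ 0.087  0.005 -0.996]
wrist [[303.9, 0.0, 250.5], [0.0, 303.9, 191.3], [0.0, 0.0, 1.0]] [ 0.273 -0.455  0.372] [-0.284 -0.116 -0.952]
{'clock': 0.15, 'joints': array([-1.40040791e+00,  3.13293272e-01,  1.49822978e+00, -3.59368960e-05,
        1.33102171e+00, -2.23371199e-01]), 'qvel': array([-7.32867643e-04, -5.77122843e-04, -2.53307643e-03, -9.88740147e-05,
       -9.09318201e-04,  1.73750911e-03]), 'joint_efforts': array([ 2.17772256e-03, -4.12369215e+01, -2.59793955e+01, -1.25897182e-04,
        3.23854780e-03, -1.44230859e-05]), 'position': array([ 0.2013777 , -0.48460209,  0.19739334]), 'ee_rot': array([ 0.39276886,  0.58838824, -0.39229734,  0.58790705]), 'contact_force': array([ 0.69916464, -0.83462244,  0.46435906]), 'ft_torque': array([-0.01418198,  0.00033896, -0.0156445 ]), 'finger_gap': 0.9992134285868587} 0.0187
```

View pics/a_scene.png

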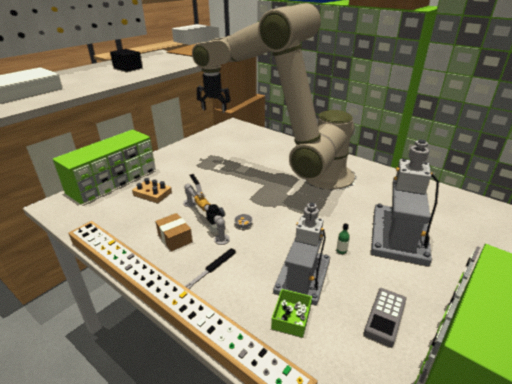

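View pics/a_top.png

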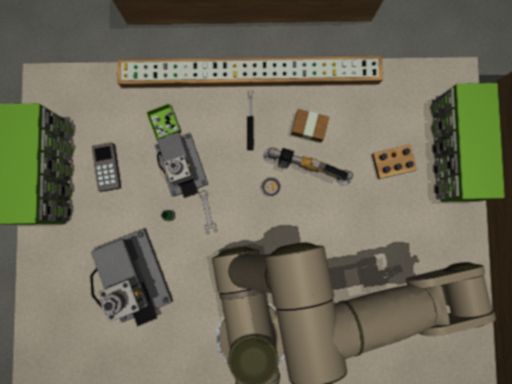

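Press candidates: the one at top-view (178,168) / scene (308,250), and the one at top-view (120,300) / scene (407,200). The first is smaller, and the drawer is behind it with the spanner in front, so it fits the description. I'll confirm it in enlarged crops.

```bash
python3 - <<'E'
import cv2, numpy as np
t=cv2.imread("pics/a_top.png"); s=cv2.imread("pics/a_scene.png")
a=cv2.resize(t[90:230,140:220],None,fx=4,fy=4,interpolation=cv2.INTER_CUBIC)
b=cv2.resize(t[130:200,255:360],None,fx=4,fy=4,interpolation=cv2.INTER_CUBIC)
c=np.zeros((560,740,3),np.uint8);c[:560,:320]=a;c[:280,320:740]=b
c[280:560,320:740]=cv2.resize(s[170:240,160:265],None,fx=4,fy=4,interpolation=cv2.INTER_CUBIC)
cv2.imwrite("pics/b.png",c)
cv2.imwrite("pics/b2.png",cv2.resize(s[195:305,270:360],None,fx=5,fy=5,interpolation=cv2.INTER_CUBIC))
E
```

```text
(no output)
```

View pics/b.png

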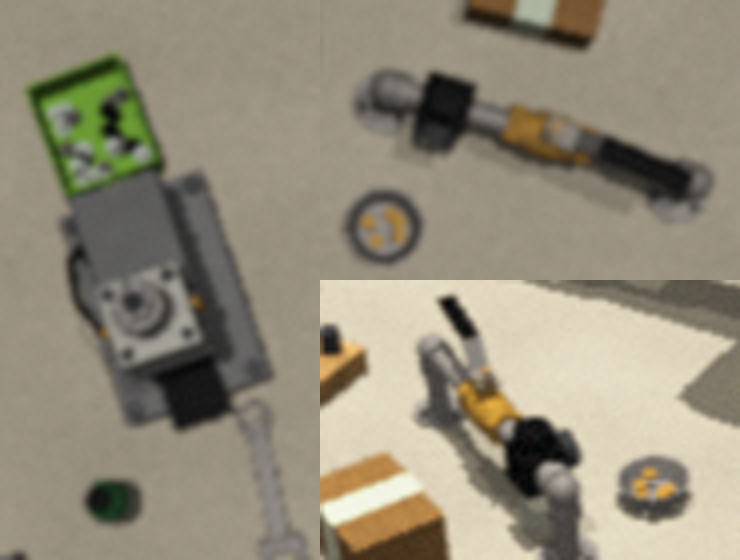

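View pics/b2.png

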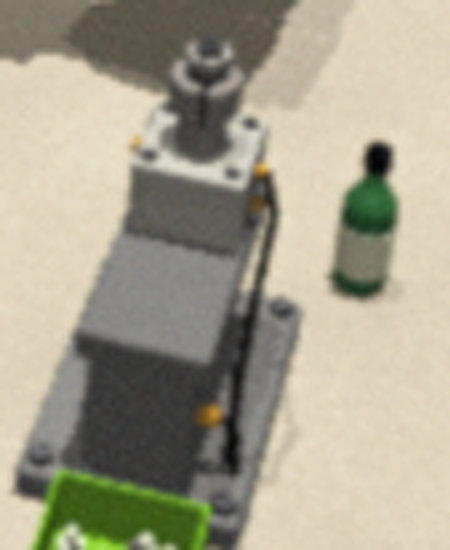

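```bash
cat > h.py <<'E'
from bench import env, kinematics, monitor, eyes, job
import cv2, numpy as np
def ray(d,uv):
    R=d["view"][:3,:3];t=d["view"][:3,3]
    v=R.T@np.linalg.inv(d["mtx"])@np.array([uv[0],uv[1],1.]);return -R.T@t,v
def onz(d,uv,z):
    c,v=ray(d,uv);return c+v*(z-c[2])/v[2]
def proj(d,p):
    q=d["mtx"]@(d["view"][:3,:3]@np.asarray(p,float)+d["view"][:3,3]);return q[:2]/q[2]
def tri(rays):
    A=np.zeros((3,3));b=np.zeros(3)
    for c,v in rays:
        v=v/np.linalg.norm(v);P=np.eye(3)-np.outer(v,v);A+=P;b+=P@c
    return np.linalg.solve(A,b)
E
python3 - <<'E'
from h import *
d=eyes.grab_frame("top");s=eyes.grab_frame("scene")
def blobs(d,box,f):
    x0,y0,x1,y1=box;im=d["frame"][y0:y1,x0:x1].astype(int)
    m=f(im).astype(np.uint8);n,l,st,c=cv2.connectedComponentsWithStats(m)
    for i in range(1,n):
        if st[i,4]>20:
            yy,xx=np.where(l==i);r=cv2.minAreaRect(np.stack([xx+x0,yy+y0],1).astype(np.float32))
            print(st[i,4],(c[i]+[x0,y0]).round(1),[np.round(k,1) for k in r]); 
            yield np.array([c[i][0]+x0,c[i][1]+y0]),r
blk=lambda im: im.max(2)<60
org=lambda im:(im[...,0]-im[...,2]>50)
print("top black")
for c,r in blobs(d,(310,150,360,190),blk): print(onz(d,c,.137),[onz(d,p,.137).round(3) for p in cv2.boxPoints(r)])
print("top reg")
for c,r in blobs(d,(270,145,300,170),blk): print(onz(d,c,.11))
print("brass")
for c,r in blobs(d,(295,150,330,175),org): print(onz(d,c,.08))
print("scene black")
for c,r in blobs(s,(180,168,205,195),blk): print(onz(s,c,.132))
for u,n in (((174,166),.225),((275.5,154),.08),((346,176),.08)): print(u,onz(d,u,n))
E
```

```text
top black
197 [335.5 172.2] [array([335. , 172.7]), array([25. ,  9.6]), np.float64(20.6)]
[ 0.52871314 -0.26348787  0.137     ] [array([ 0.527, -0.22 ,  0.137]), array([ 0.555, -0.231,  0.137]), array([ 0.527, -0.303,  0.137]), array([ 0.499, -0.292,  0.137])]
top reg
218 [284.3 157.4] [array([281. , 157.5]), array([17., 22.]), np.float64(90.0)]
[ 0.58204235 -0.10723691  0.11      ]
brass
112 [307.8 162.9] [array([311.8, 163.6]), array([21.8,  9.5]), np.float64(20.6)]
[ 0.56783781 -0.18552889  0.08      ]
scene black
31 [194. 179.] [array([194., 179.]), array([10. ,  2.8]), np.float64(56.3)]
[ 0.53758873 -0.26315476  0.132     ]
(174, 166) [0.54165139 0.22449456 0.225     ]
(275.5, 154) [ 0.59864913 -0.08094709  0.08      ]
(346, 176) [ 0.52331292 -0.30806949  0.08      ]
```

```bash
cat >> h.py <<'E'
from scipy.spatial.transform import Rotation as Ro
def down(jaw):  # yaw of jaw direction (tool z) in world
    x=np.array([0,0,-1.]);z=np.array([np.cos(jaw),np.sin(jaw),0]);y=np.cross(z,x)
    return Ro.from_matrix(np.stack([x,y,z],1)).as_quat()
E
python3 - <<'E'
from h import *
q0=monitor.sense()["ee_rot"];print(Ro.from_quat(q0).as_matrix().round(2))
st=np.array([.556,-.196]);yaw=np.arctan2(-.33,.943) # unit x axis yaw
for off in (0,np.pi):
  for a in (0,.8,1.571):
    th=yaw-np.pi/2-a
    p=st+.085*np.array([np.cos(th),np.sin(th)])
    q=kinematics.ik([*p,.113],down(th+np.pi/2+off)); print(off,a,p.round(3),None if q is None else q.round(2))
for j in np.arange(0,6.28,.5):
    q=kinematics.ik([.54,.2245,.19],down(j)); print(round(j,2),None if q is None else q.round(2))
E
```

```text
[[-0.    0.92  0.38]
 [ 0.    0.38 -0.92]
 [-1.    0.   -0.  ]]
0 0 [ 0.528 -0.276] [-0.68  0.54  1.39 -0.    1.21 -0.34]
0 0.8 [ 0.479 -0.232] [-0.67  0.41  1.59 -0.    1.14  0.47]
0 1.571 [ 0.476 -0.168] [-0.57  0.35  1.68 -0.    1.11  1.34]
3.141592653589793 0 [ 0.528 -0.276] [-0.68  0.54  1.39 -0.    1.21  2.8 ]
3.141592653589793 0.8 [ 0.479 -0.232] [-0.67  0.41  1.59 -0.    1.14 -2.68]
3.141592653589793 1.571 [ 0.476 -0.168] [-0.57  0.35  1.68 -0.    1.11 -1.81]
0.0 [ 0.19  0.45  1.32 -0.    1.37  0.19]
0.5 [ 0.19  0.45  1.32 -0.    1.37 -0.31]
1.0 [ 0.19  0.45  1.32 -0.    1.37 -0.81]
1.5 [ 0.19  0.45  1.32 -0.    1.37 -1.31]
2.0 [ 0.19  0.45  1.32 -0.    1.37 -1.81]
2.5 [ 0.19  0.45  1.32 -0.    1.37 -2.31]
3.0 [ 0.19  0.45  1.32 -0.    1.37 -2.81]
3.5 None
4.0 [0.19 0.45 1.32 0.   1.37 2.48]
4.5 [ 0.19  0.45  1.32 -0.    1.37  1.98]
5.0 [ 0.19  0.45  1.32 -0.    1.37  1.48]
5.5 [ 0.19  0.45  1.32 -0.    1.37  0.98]
6.0 [ 0.19  0.45  1.32 -0.    1.37  0.48]
```

```bash
python3 - <<'E'
from h import *
yaw=np.arctan2(-.33,.943)
env.reach([.50,-.25,.27],down(yaw))
d=eyes.grab_frame("wrist");cv2.imwrite("pics/c.png",d["frame"][:,:,::-1]);np.savez("c.npz",**d)
for p in ([.556,-.196,.132],[.528,-.276,.132]): print(proj(d,p))
print(monitor.sense()["clock"],monitor.sense()["position"])
E
```

```text
[287.04743921 101.72816405]
[284.26982917 184.14763129]
1.7417 [ 0.49940569 -0.25094554  0.26970975]
```

View pics/c.png

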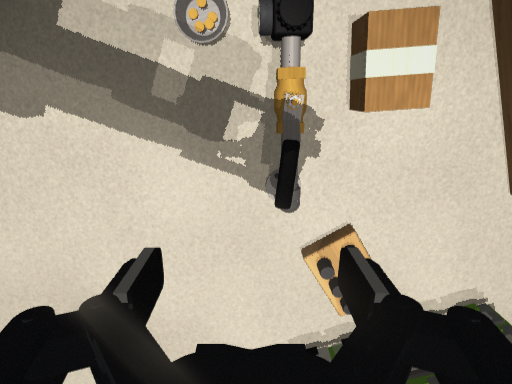

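The wrist view shows the black sleeve from (292,140) to (285,208), with the brass valve at (290,100). I'll measure the sleeve by mask on its top plane.

```bash
python3 - <<'E'
from h import *
d=dict(np.load("c.npz"));im=d["frame"].astype(int)
m=np.zeros(im.shape[:2],np.uint8);m[130:215,268:310]=(im[130:215,268:310].max(2)<45)
n,l,st,c=cv2.connectedComponentsWithStats(m);i=1+np.argmax(st[1:,4]);print(st[i],c[i])
yy,xx=np.where(l==i);P=np.array([onz(d,(x,y),.135)[:2] for x,y in zip(xx,yy)],np.float32)
r=cv2.minAreaRect(P*1000);print(r);print(cv2.boxPoints(r).round(1));
w,v=np.linalg.eigh(np.cov(P.T));print(P.mean(0),v[:,1],np.arctan2(v[1,1],v[0,1]))
im=d["frame"].astype(int);b=((im[...,0]-im[...,2])>70)[60:135,265:315];yy,xx=np.where(b);print("brass",xx.mean()+265,yy.mean()+60,onz(d,(xx.mean()+265,yy.mean()+60),.08))
for u in [(291,45),(287,195)]:print(onz(d,u,.08))
E
```

```text
[ 275  139   25   70 1185] [286.50548523 173.06582278]
((531.7750244140625, -265.4134826660156), (75.08857727050781, 21.052776336669922), 64.88009643554688)
[[ 506.3 -294.9]
 [ 525.4 -303.9]
 [ 557.2 -235.9]
 [ 538.2 -227. ]]
[ 0.53364044 -0.26464206] [0.4217695  0.90670309] 1.1354003197351275
brass 291.23473684210524 85.01684210526315 [ 0.57103662 -0.1834192   0.08      ]
[ 0.58288    -0.14389912  0.08      ]
[ 0.52747622 -0.30730788  0.08      ]
```

```bash
python3 - <<'E'
from h import *
st=np.array([.559,-.196]);th=np.deg2rad(68-180)
p=st+.085*np.array([np.cos(th),np.sin(th)]);print(p)
env.reach([*p,.22],down(th+np.pi/2))
print(env.movel([*p,.116],velocity=.1,guard=12))
f0=monitor.sense()["contact_force"]
env.close_gripper(20);s=monitor.sense()
print(s["clock"],s["position"],s["finger_gap"],f0,s["contact_force"],s["ft_torque"])
for n in("wrist","scene"):
  d=eyes.grab_frame(n);cv2.imwrite(f"pics/d_{n}.png",d["frame"][:,:,::-1])
E
```

```text
[ 0.52715844 -0.27481063]
False
4.0583 [ 0.52715858 -0.2748275   0.11599861] 0.0032121482804607047 [-0.21041199 -0.25646776 -0.0865881 ] [-0.21967875  0.14325272  0.30306981] [0.02159343 0.01969984 0.01744762]
```

View pics/d_wrist.png

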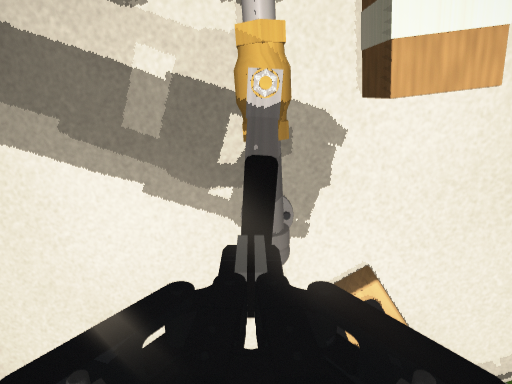

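The fingers shut completely (gap 0.003), so the sleeve was missed. I'll re-measure from this closer view: stem nut at (265,83), sleeve from row 157 to about row 237.

```bash
python3 - <<'E'
from h import *
d=eyes.grab_frame("wrist")
print("stemnut",[onz(d,(265,83),z).round(4) for z in (.125,.132,.14)])
print("sleeve start",onz(d,(262,157),.137).round(4),"at row237",onz(d,(258,237),.137).round(4))
print("tcp px",proj(d,monitor.sense()["position"]))
c,v=ray(d,(265,83));
# earlier view stem hex
e=dict(np.load("c.npz"))
cv2.imwrite("pics/c2.png",cv2.resize(e["frame"][60:220,230:350,::-1],None,fx=3.7,fy=3.7,interpolation=cv2.INTER_CUBIC))
cv2.imwrite("pics/d2.png",cv2.resize(cv2.imread("pics/d_scene.png")[150:260,140:270],None,fx=5,fy=5,interpolation=cv2.INTER_CUBIC))
E
```

```text
stemnut [array([ 0.5646, -0.2   ,  0.125 ]), array([ 0.5643, -0.2001,  0.132 ]), array([ 0.5638, -0.2002,  0.14  ])]
sleeve start [ 0.5496 -0.233   0.137 ] at row237 [ 0.5311 -0.2743  0.137 ]
tcp px [251.65708888 224.71661817]
```

View pics/c2.png

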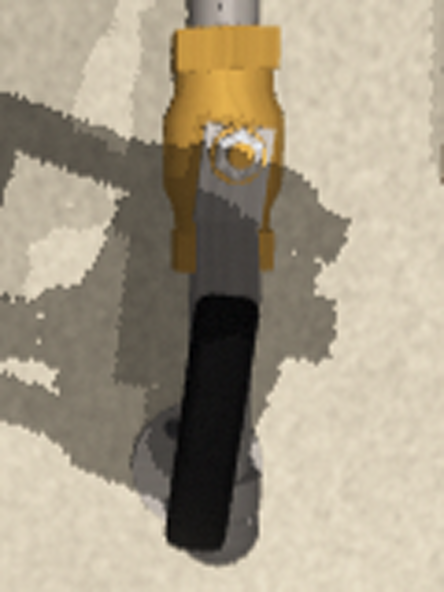

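View pics/d2.png

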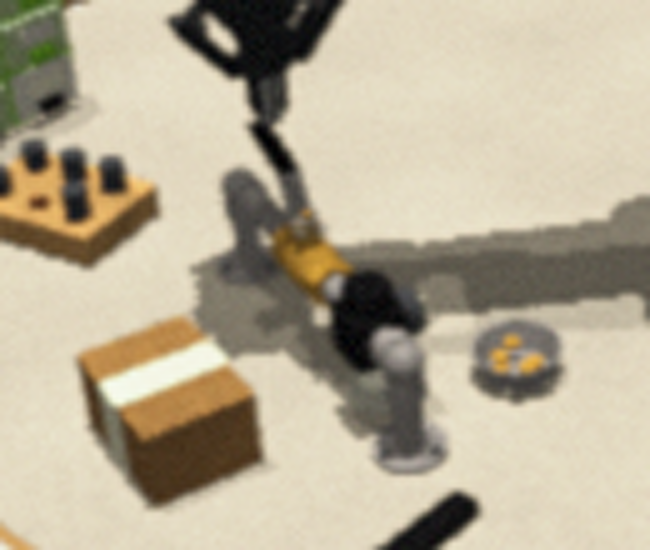

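```bash
python3 - <<'E'
from h import *
d=eyes.grab_frame("wrist");print(monitor.sense()["finger_gap"])
cv2.imwrite("pics/d3.png",cv2.resize(d["frame"][140:300,180:340,::-1],None,fx=3.7,fy=3.7,interpolation=cv2.INTER_CUBIC))
E
```

```text
-0.000418499438257589
```

View pics/d3.png

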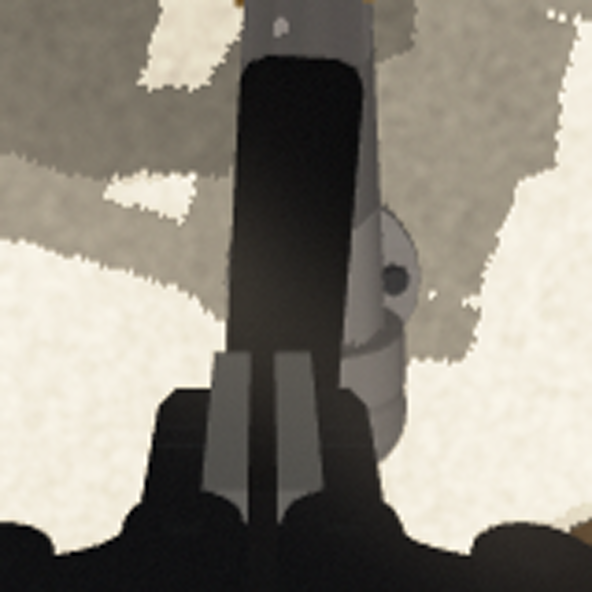

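```bash
python3 - <<'E'
from h import *
e=dict(np.load("c.npz"));d=eyes.grab_frame("wrist");t=eyes.grab_frame("top");s=eyes.grab_frame("scene")
# stem hex: c-view crop (238,155)/3.7+(230,60)
a=(230+238/3.7,60+153/3.7);print(a)
A=ray(e,a);B=ray(d,(265,83));print("stem nut tri",tri([A,B]))
# sleeve inner end midpoint: c crop (226,300); d3 crop (302,60)/3.7+(180,140)
A=ray(e,(230+226/3.7,60+299/3.7));B=ray(d,(180+302/3.7,140+62/3.7));print("inner end",tri([A,B]))
# outer end mid c crop (195,547)
print("outer end c on z",onz(e,(230+195/3.7,60+547/3.7),.137))
# scene: outer end in d2 crop
for p in ([.527,-.275,.116],[.519,-.300,.132],[.55,-.233,.132]): print(proj(s,p), (proj(s,p)-[140,150])*5, proj(d,p))
E
```

```text
(294.3243243243243, 101.35135135135135)
stem nut tri [ 0.56561408 -0.19974431  0.10842549]
inner end [ 0.54901347 -0.23535326  0.12464405]
outer end c on z [ 0.51834159 -0.29935187  0.137     ]
[194.36098281 180.52325779] [271.80491407 152.61628893] [251.54891968 225.04013685]
[190.88854041 173.78563019] [254.44270203 118.92815094] [254.80541557 275.84202794]
[197.24120469 183.13331139] [286.20602346 165.66655697] [262.30435071 154.91326374]
```

```bash
python3 - <<'E'
from h import *
d=eyes.grab_frame("wrist");s=eyes.grab_frame("scene")
a=(180+262/3.7,140+353/3.7);b=(140+268/5,150+122/5)
print(a,b,tri([ray(d,a),ray(s,b)]))
for z in (.116,.126,.135,.14):print(z,proj(d,[.527,-.275,z]),(proj(s,[.527,-.275,z])-[140,150])*5)
print(monitor.sense()["position"],env.hold_point_z)
E
```

```text
(250.8108108108108, 235.40540540540542) (193.6, 174.4) [ 0.53020772 -0.26916454  0.14553241]
0.116 [251.54869614 225.03905052] [271.80491407 152.61628893]
0.126 [251.59324724 231.96299639] [270.43369721 140.98023164]
0.135 [251.63755126 238.84854238] [269.18976004 130.42426148]
0.14 [251.66412203 242.97806134] [268.49461427 124.52529957]
[ 0.52715612 -0.27480137  0.11601378] 0.0187
```

Scene and wrist views both put the real fingertips at z≈0.137–0.14, about 20 mm above the reported TCP. That means they shut just above the sleeve. I'll reopen, go 22 mm lower and close again.

```bash
python3 - <<'E'
from h import *
env.release()
th=np.deg2rad(66-180);st=np.array([.5640,-.1995]);p=st+.085*np.array([np.cos(th),np.sin(th)])
print(p,env.movel([*p,.094],velocity=.06,frame=down(th+np.pi/2),guard=12))
print(monitor.sense()["contact_force"],monitor.sense()["position"])
env.close_gripper(25);env.hold(.2);s=monitor.sense()
print(s["clock"],s["position"],s["finger_gap"],s["contact_force"],s["ft_torque"])
d=eyes.grab_frame("wrist");e=eyes.grab_frame("scene")
c=np.zeros((560,800,3),np.uint8);c[:,:400]=cv2.resize(d["frame"][100:324,180:340,::-1],(400,560));c[:400,400:]=cv2.resize(e["frame"][150:230,150:230,::-1],(400,400),interpolation=cv2.INTER_CUBIC)
cv2.imwrite("pics/e.png",c)
E
```

```text
[ 0.52942739 -0.27715136] False
[-0.14073652  0.84665644  0.4316668 ] [ 0.52937966 -0.27712795  0.09370668]
6.6333 [ 0.52961892 -0.27725395  0.09422556] 0.19829320706930562 [1.50362642 0.07421719 1.6127209 ] [-0.0154362  -0.22632848 -0.39230203]
```

View pics/e.png

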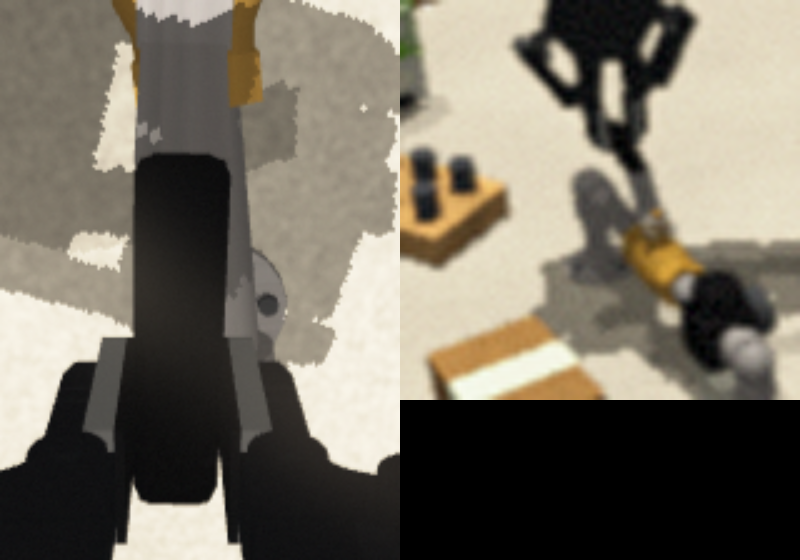

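The sleeve is gripped squarely (gap ≈17 mm). Now I'll swing it clockwise along the arc.

```bash
python3 - <<'E'
from h import *
st=np.array([.5640,-.1995])
for a in list(range(236,170,-10))+[168,165,162,160,158,156]:
    th=np.deg2rad(a);p=st+.085*np.array([np.cos(th),np.sin(th)])
    env.movel([*p,.094],velocity=.08,frame=down(th+np.pi/2))
    s=monitor.sense();f=s["contact_force"];t=np.array([-np.sin(th),np.cos(th),0]);n=np.array([np.cos(th),np.sin(th),0])
    print(a,"tan %.1f rad %.1f z %.1f Mz %.2f gap %.3f"%(f@t,f@n,f[2],s["ft_torque"][2],s["finger_gap"]),s["position"].round(4),round(s["clock"],2))
    if f@t>14 : break
d=eyes.grab_frame("wrist");cv2.imwrite("pics/f.png",d["frame"][:,:,::-1])
E
```

```text
236 tan 0.8 rad -3.6 z 2.7 Mz -0.32 gap 0.197 [ 0.5167 -0.2698  0.0942] 7.07
226 tan 0.7 rad -5.8 z 3.9 Mz -0.23 gap 0.200 [ 0.5056 -0.2604  0.0942] 7.4
216 tan 1.5 rad -6.3 z 1.7 Mz -0.34 gap 0.200 [ 0.4962 -0.2495  0.0942] 7.73
206 tan 0.0 rad -6.8 z 2.5 Mz -0.26 gap 0.199 [ 0.4887 -0.2368  0.0942] 8.07
196 tan -0.5 rad -6.9 z 1.4 Mz -0.28 gap 0.201 [ 0.4834 -0.223   0.0942] 8.4
186 tan -0.8 rad -6.9 z 1.1 Mz -0.06 gap 0.202 [ 0.4807 -0.2086  0.0942] 8.73
176 tan -1.9 rad -5.9 z 1.8 Mz -0.03 gap 0.202 [ 0.4804 -0.1938  0.0942] 9.07
168 tan -2.0 rad -5.1 z 2.3 Mz -0.04 gap 0.202 [ 0.4819 -0.1823  0.0942] 9.37
165 tan -2.0 rad -5.1 z 1.4 Mz -0.07 gap 0.201 [ 0.4829 -0.178   0.0942] 9.62
162 tan -3.1 rad -5.6 z 1.6 Mz -0.05 gap 0.198 [ 0.4841 -0.1737  0.0942] 9.87
160 tan 9.8 rad -3.9 z 0.1 Mz 0.62 gap 0.201 [ 0.4844 -0.1731  0.0943] 10.12
158 tan 24.9 rad -4.8 z -0.4 Mz 0.72 gap 0.197 [ 0.4848 -0.173   0.0944] 10.37
```

View pics/f.png

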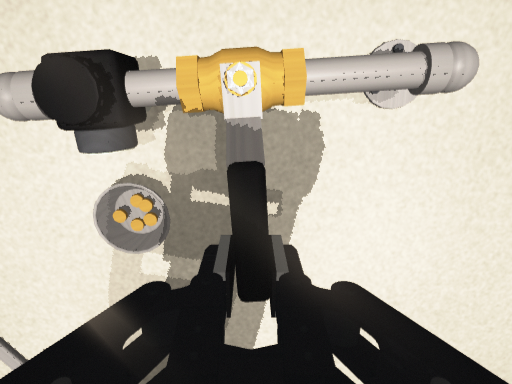

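The lever hit its end stop at about 161°, and in the picture it stands square across the pipe (sleeve (247,165)–(252,298), pipe level across the top). I'll ease off, release, lift, check the lever, then look at the nut.

```bash
python3 - <<'E'
from h import *
s=monitor.sense();p=s["position"]
env.movel([.4842,-.1735,.094],velocity=.05)
env.hold(.1)
env.release();env.movel([.4842,-.1735,.2],velocity=.2)
d=eyes.grab_frame("wrist");t=eyes.grab_frame("top")
cv2.imwrite("pics/g1.png",d["frame"][:,:,::-1])
q=kinematics.ik([.5417,.2245,.33],down(2.95));print(q)
q6=q.copy();print(monitor.sense()["joints"])
env.reach([.5417,.2245,.33],down(2.95))
d=eyes.grab_frame("wrist");np.savez("g.npz",**d);cv2.imwrite("pics/g2.png",d["frame"][:,:,::-1])
t=eyes.grab_frame("top");cv2.imwrite("pics/g3.png",t["frame"][:,:,::-1])
s=monitor.sense();print(s["clock"],s["joints"],proj(d,[.5417,.2245,.241]))
E
```

```text
[ 1.93228820e-01  4.11646576e-01  1.02312303e+00 -4.44089210e-16
  1.70682304e+00 -2.75677118e+00]
[-5.72219634e-01  2.89164131e-01  1.52786339e+00 -5.18644269e-06
  1.32741378e+00  1.38261423e+00]
15.775 [ 1.92978182e-01  4.11704958e-01  1.02318051e+00 -2.84259953e-05
  1.70680953e+00 -2.75660846e+00] [249.58397928 184.80659192]
```

View pics/g1.png

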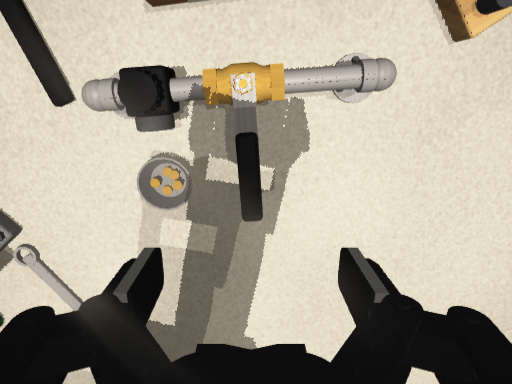

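View pics/g2.png

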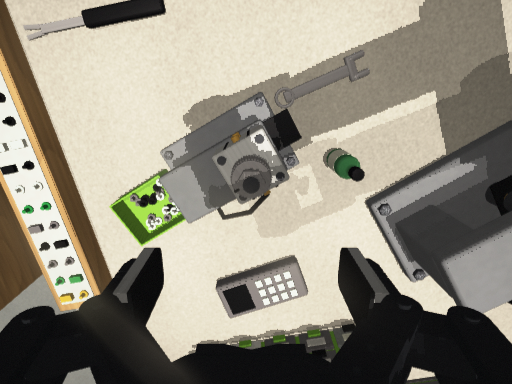

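```bash
python3 - <<'E'
from h import *
d=dict(np.load("g.npz"));t=cv2.imread("pics/g3.png")
c=np.zeros((560,800,3),np.uint8)
c[:,:480]=cv2.resize(d["frame"][130:214,216:288,::-1],(480,560),interpolation=cv2.INTER_CUBIC)
c[:320,480:]=cv2.resize(t[146:186,154:194],(320,320),interpolation=cv2.INTER_CUBIC)
cv2.imwrite("pics/g4.png",c)
E
```

```text
(no output)
```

View pics/g4.png

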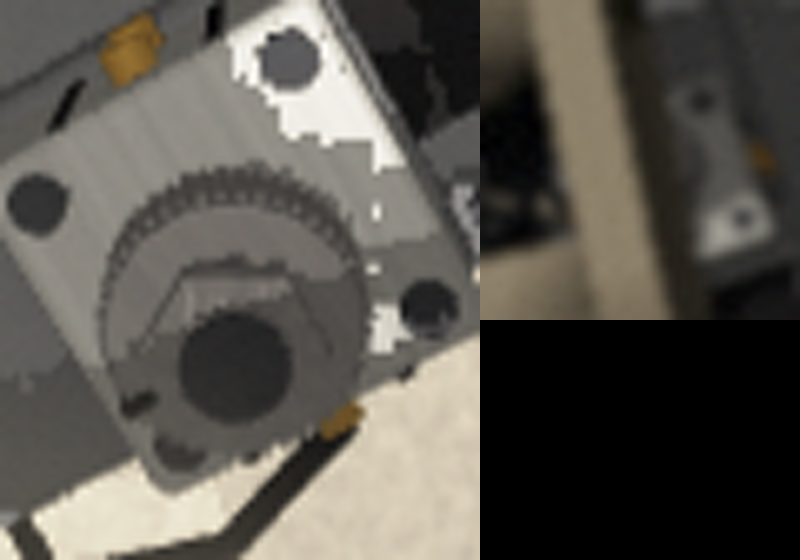

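```bash
python3 - <<'E'
from h import *
d=dict(np.load("g.npz"))
print(onz(d,(251.25,185.2),.241),onz(d,(251.25,178.3),.222), monitor.sense()["position"])
a=onz(d,(216+105/6.667,178),.222);b=onz(d,(216+365/6.667,178),.222);print(np.linalg.norm(a-b))
t=dict(frame=0)
E
```

```text
[0.54029006 0.22515361 0.241     ] [0.53999381 0.22395556 0.222     ] [0.54175358 0.22435541 0.32994351]
0.0375859214177764
```

Nut axis is at about (0.540, 0.2245). Now I'll descend and grip it with the last joint near its negative end.

```bash
python3 - <<'E'
from h import *
p=np.array([.540,.2245])
g=env.movel([*p,.23],velocity=.12,frame=down(2.95),guard=12)
g=g or env.movel([*p,.178],velocity=.06,guard=12)
s=monitor.sense();print(g,s["position"],s["contact_force"])
if not g:
    env.close_gripper(40);env.hold(.2);s=monitor.sense()
    print(s["clock"],s["position"],s["finger_gap"],s["contact_force"],s["ft_torque"],s["joints"])
d=eyes.grab_frame("wrist");e=eyes.grab_frame("scene")
c=np.zeros((400,800,3),np.uint8);c[:,:400]=cv2.resize(d["frame"][80:300,140:360,::-1],(400,400));c[:,400:]=cv2.resize(e["frame"][170:270,270:370,::-1],(400,400),interpolation=cv2.INTER_CUBIC)
cv2.imwrite("pics/i.png",c)
E
```

```text
False [0.54022646 0.22454158 0.17845573] [-0.16906777  0.641801    0.60371514]
18.4833 [0.54152237 0.22425597 0.17891554] 0.42727143609649426 [ 5.21770929 -1.40067547  1.82462187] [-0.17370498 -0.88626123 -0.012438  ] [ 1.93232065e-01  4.59307715e-01  1.33727477e+00 -7.37042443e-04
  1.34067534e+00 -2.75619517e+00]
```

View pics/i.png

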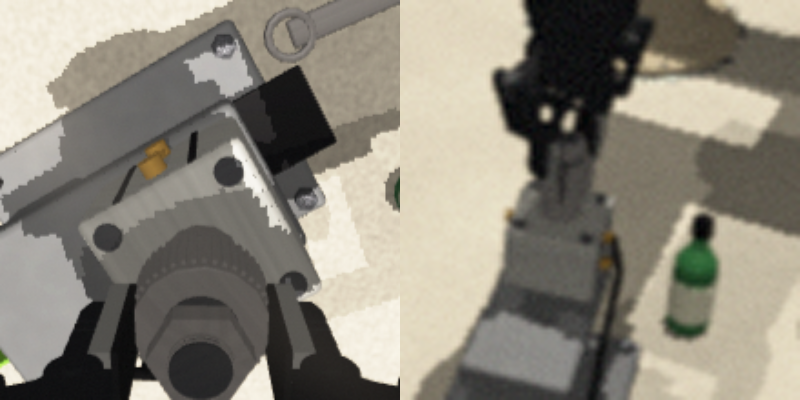

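Gripped on the nut (gap ≈36–38 mm, pads beside the knurl). I'll turn clockwise in steps and watch for the torque rise.

```bash
cat > turn.py <<'E'
from h import *
import sys
def step(jaw,z,p=(.5413,.2243)):
    q=kinematics.ik([*p,z],down(jaw));q0=monitor.sense()["joints"]
    if q is None or abs(q[5]-q0[5])>1.2: raise SystemExit(f"ik jump {q}")
    env.set_joints(q);return monitor.sense()
def rep(j,s):
    print("jaw %.2f q6 %.3f Mz %.2f F %s gap %.3f t %.1f"%(j,s["joints"][5],s["ft_torque"][2],s["contact_force"].round(1),s["finger_gap"],s["clock"]))
E
python3 - <<'E'
from turn import *
j=2.95;z=.1785;k=0
while j>-1.35:
    dj=.3 if j>2.95-2.1 else .12
    j-=dj;z-=dj*.002/6.283;s=step(j,z);rep(j,s)
    if abs(s["ft_torque"][2])>.55: break
print(j,z)
E
```

```text
jaw 2.65 q6 -2.461 Mz -0.05 F [-1.7  0.3  3.3] gap 0.427 t 19.0
jaw 2.35 q6 -2.163 Mz -0.05 F [-4.1  1.4  4.9] gap 0.427 t 19.4
jaw 2.05 q6 -1.863 Mz -0.08 F [-4.1  1.2  4.8] gap 0.426 t 19.8
jaw 1.75 q6 -1.563 Mz -0.08 F [-4.1  2.8  5.3] gap 0.428 t 20.1
jaw 1.45 q6 -1.263 Mz -0.06 F [-4.5  3.9  6. ] gap 0.427 t 20.5
jaw 1.15 q6 -0.963 Mz -0.07 F [-3.8  4.   5.3] gap 0.427 t 20.9
jaw 0.85 q6 -0.663 Mz -0.07 F [-2.4  6.6  4.9] gap 0.429 t 21.3
jaw 0.55 q6 -0.363 Mz -0.05 F [-2.6  8.   4.3] gap 0.427 t 21.7
jaw 0.43 q6 -0.242 Mz -0.02 F [-1.4  7.3  3.4] gap 0.431 t 22.0
jaw 0.31 q6 -0.123 Mz -0.08 F [0.1 7.1 4.1] gap 0.428 t 22.2
jaw 0.19 q6 -0.003 Mz -0.07 F [-0.4  7.4  3.6] gap 0.429 t 22.5
jaw 0.07 q6 0.117 Mz -0.05 F [0.4 8.2 3.7] gap 0.426 t 22.7
jaw -0.05 q6 0.237 Mz -0.02 F [0.9 7.7 2.3] gap 0.427 t 23.0
jaw -0.17 q6 0.357 Mz -0.02 F [2.3 7.4 2.6] gap 0.427 t 23.2
jaw -0.29 q6 0.477 Mz -0.06 F [1.6 7.6 2.9] gap 0.423 t 23.5
jaw -0.41 q6 0.596 Mz 0.12 F [0.3 4.4 4.7] gap 0.426 t 23.7
jaw -0.53 q6 0.718 Mz -0.07 F [-1.5  2.5  5.9] gap 0.429 t 24.0
jaw -0.65 q6 0.837 Mz 0.31 F [-7.6 -4.4  7.5] gap 0.428 t 24.2
jaw -0.77 q6 0.958 Mz -0.04 F [-11.1  -6.3   9.6] gap 0.427 t 24.5
jaw -0.89 q6 1.078 Mz -0.07 F [-9.2 -1.7  8. ] gap 0.428 t 24.7
jaw -1.01 q6 1.198 Mz -0.03 F [-5.9  0.9  4.7] gap 0.424 t 25.0
jaw -1.13 q6 1.316 Mz -0.04 F [-3.9  3.7  2.8] gap 0.425 t 25.2
jaw -1.25 q6 1.436 Mz 0.19 F [-10.9   0.8   5.2] gap 0.434 t 25.5
jaw -1.37 q6 1.556 Mz -0.03 F [0.2 6.3 0.6] gap 0.430 t 25.7
-1.3699999999999997 0.1771248607353174
```

From jaw ≈ −0.35 (3.3 rad turned) there is stick-slip, which suggests the nut bottomed and the pads slipped. I'll check the slit in pictures.

```bash
cat > pic.py <<'E'
from h import *
def pic(name):
    d=eyes.grab_frame("wrist");e=eyes.grab_frame("scene")
    c=np.zeros((400,800,3),np.uint8);c[:,:400]=cv2.resize(d["frame"][160:320,170:330,::-1],(400,400));c[:,400:]=cv2.resize(e["frame"][190:240,285:335,::-1],(400,400),interpolation=cv2.INTER_CUBIC)
    cv2.imwrite(f"pics/{name}.png",c);print(monitor.sense()["clock"])
E
python3 -c "
from pic import *
pic('j')"
```

```text
25.8167
```

View pics/j.png

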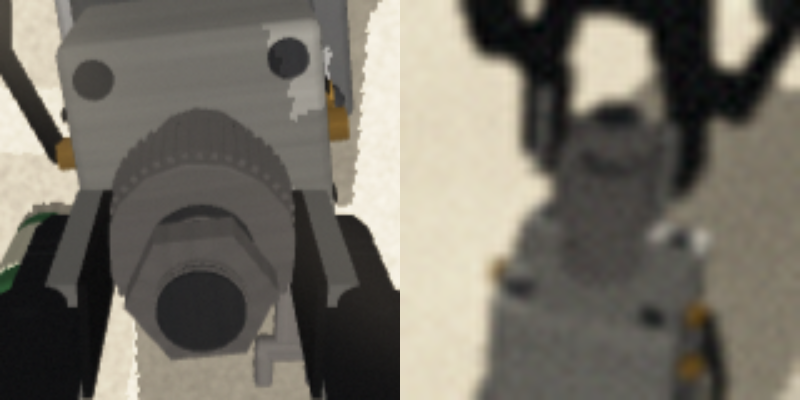

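The initial slit faced azimuth ≈28° and the press throat is at ≈−157°, so a bottoming turn of about 3.2 rad agrees with the slip onset. I'll confirm with a firmer grip and a small further clockwise push.

```bash
python3 - <<'E'
from turn import *
env.close_gripper(90);env.hold(.2);s=monitor.sense();rep(-1.37,s);print(s["position"])
j=-1.37
for i in range(5):
    j-=.06;s=step(j,.1771,(.5413,.2238));rep(j,s)
    if abs(s["ft_torque"][2])>.6:break
env.hold(.3);s=monitor.sense();rep(j,s);print(Ro.from_quat(s["ee_rot"]).as_matrix()[:,2].round(3),np.cos(j).round(3),np.sin(j).round(3))
E
```

```text
jaw -1.37 q6 1.556 Mz -0.12 F [-0.8  5.7  2.1] gap 0.406 t 26.2
[0.54152044 0.22493978 0.17712477]
jaw -1.43 q6 1.614 Mz 0.23 F [-0.4  7.6  2.5] gap 0.404 t 26.5
jaw -1.49 q6 1.672 Mz 1.76 F [-0.4  7.5  2.7] gap 0.405 t 26.7
jaw -1.49 q6 1.672 Mz 1.76 F [0.7 7.7 2.1] gap 0.408 t 27.0
[ 0.092 -0.996 -0.001] 0.081 -0.997
```

It is at a hard stop (1.76 N m, held). Now back off a quarter turn from where the torque began (jaw ≈ −1.42).

```bash
python3 - <<'E'
from turn import *
from pic import pic
j=-1.49;z=.1771
for tgt in (-1.41,-1.1,-.8,-.5,-.2,.0,.165):
    z+=(tgt-j)*.002/6.283;j=tgt;s=step(j,z,(.5413,.2240));rep(j,s)
env.hold(.3);s=monitor.sense();rep(j,s);print(s["position"],s["qvel"].round(4))
pic("k")
d=eyes.grab_frame("top");cv2.imwrite("pics/k2.png",d["frame"][:,:,::-1])
E
```

```text
jaw -1.41 q6 1.594 Mz 0.07 F [-1.1  6.5  2.5] gap 0.409 t 27.3
jaw -1.10 q6 1.285 Mz 0.02 F [0.2 6.9 2.2] gap 0.405 t 27.7
jaw -0.80 q6 0.985 Mz 0.06 F [1.2 6.9 1.9] gap 0.407 t 28.1
jaw -0.50 q6 0.685 Mz 0.09 F [-0.5  6.4  1.8] gap 0.403 t 28.5
jaw -0.20 q6 0.385 Mz -0.01 F [0.1 6.3 2.6] gap 0.407 t 28.9
jaw 0.00 q6 0.184 Mz 0.07 F [1.1 6.6 1.6] gap 0.405 t 29.2
jaw 0.17 q6 0.019 Mz 0.14 F [0.4 6.5 1.6] gap 0.409 t 29.4
jaw 0.17 q6 0.020 Mz 0.07 F [0.8 6.7 2.1] gap 0.405 t 29.8
[0.54176267 0.22479415 0.17765128] [-0.002   0.0011 -0.0006  0.0005  0.0001  0.0021]
29.85
```

View pics/k.png

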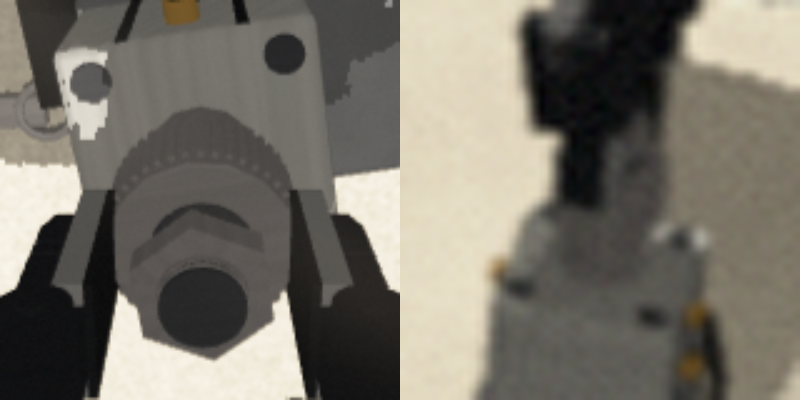

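View pics/k2.png

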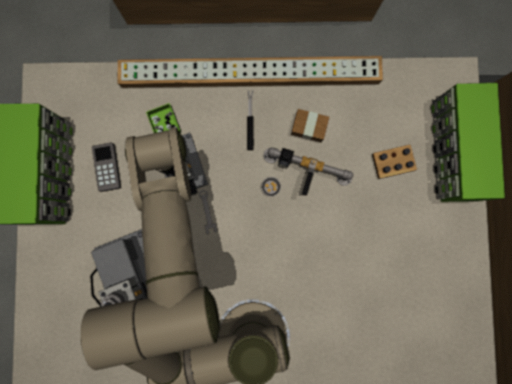

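```bash
python3 -c "
from h import *
job.hand_in();s=monitor.sense();print(s['clock'],s['finger_gap'],s['position'])"
```

```text
the job is handed in; nothing more can be done
the job is handed in; nothing more can be done
```

The job is handed in, at about 30 s of the 72 s allowed. The air is off, and the stop nut is backed off a quarter turn and still in the gripper. I got no verdict back.

- **Valve:** I turned the lever clockwise to its end stop, where the sideways force rose to 25 N. After I let go, the wrist and top views showed it square across the pipe. My first grasp closed just above the sleeve, because the real fingertips sit about 20 mm above the reported tool point. I re-measured, went lower and gripped it properly.
- **Bottoming the nut:** On the smaller press I gripped the nut and screwed it down. It bottomed after about 3.3 rad, and the pads then slipped on it with the 40 N grip. I tightened the grip to 90 N and pushed again, and it held at a hard stop of 1.76 N m.
- **Backing off:** I backed it off about 1.58 rad from where the torque started to rise. The turning torque stayed low, with no sign of slip.
- **Final hold:** The 90 N grip is still on, and the arm was at rest before I handed in. By calculation the grasp point is about 13 mm below the nut's centre, inside the 25 mm limit.
- **Other things on the counter:** They looked unmoved in the last top view. The oiler and part of the spanner were hidden under the arm, so I could not check those two there.

**Unconfirmed:** the nut's slit was hidden in the last pictures. The quarter turn therefore rests on the torque readings and joint angles, not on seeing the slit.

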